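# Lid press: slide the tub in, lock the slide, hold the lid down

## Task

Get the paint tub's lid held down in the bench lid press so that a colleague can fit the closing ring: push the slide with the tub all the way in under the ram, flip the cam lever down flat to lock the slide, then pull the press handle down until the lid has squeezed its gasket by about 5 mm (never beyond 8 mm). Finish while holding the handle there, still and without letting go, since it springs back up, and leave the cups and the other things around the press undisturbed.

Things in the scene. Friction and masses are not known exactly. Their poses are not given: they have to be found in the camera images.
- press: Grey cast C-frame lid press, base 330 x 200 mm, fixed. Origin on the table below the ram axis; axes: -x the open front, +x the column, y across, z up. In the starts its front looks roughly to world -y: press +y is the side near the robot (cam lever), -y the far side (handle). Head 66 mm wide, from 36 mm before the ram axis to the column, 153-228 mm up; a drum juts 12 mm from its +y side.
- slide (a joint): Travel of the steel slide plate that carries the tub, in m along press +x: 0 fully out to the front, 0.110 hard against its end stop with the tub under the ram. Starts between 0 and 0.03. It stays where left; about 3 to 4 N push it.
- slide_bar (a point): Middle of the slide's black bow-handle bar: 14 mm thick, 78 mm long across the press (along press y), 72 mm above the table, on two 10 mm posts 32 mm either side of the middle, open space below it down to the slide plate (top 30 mm above the table). It moves with the slide; it lies 100 mm in front of (press -x of) the tub's axis.
- cam (a joint): Cam lever angle in rad: 0 upright, 1.60 folded flat towards the press front = locked. Its elevation above level, from its pivot towards press -x, is 1.65 minus this value. Starts between 0 and 0.15. Stays where left; about 3 N at the tip move it. Its nose drops into a notch of the slide, so it goes flat only with the slide within about 2 mm of its end stop.
- cam_tip (a point): Centre of the 18 mm black ball at the end of the cam lever, 75 mm from the cam pivot; the steel lever is 10 mm thick. Upright, the ball is about 121 mm above the table; flat, about 50 mm.
- cam_pivot (a point): Fixed point on the cam lever's hinge axis (parallel to press y), in the plane in which the lever swings: 70 mm in front of the ram axis, 112 mm to press +y, 46 mm above the table.
- handle (a joint): Press handle angle in rad: 0 at rest (0.60 above level, pointing to the front), growing as it is pulled down, to 1.25; elevation is 0.60 minus this. Springs back to 0. Rack and pinion: the ram sinks 20 mm per rad. The pad meets the lid at 0.70; 0.95 squeezes the gasket 5 mm (1 mm = 0.05 rad = 9 mm at the knob). At the knob: 2 to 3 N before the lid, about 9 N at 5 mm squeeze.
- knob (a point): Centre of the handle's black ball knob, 34 mm across, 180 mm from the handle's pivot on a 12 mm steel rod. At rest 292 mm above the table, with the lid held about 129 mm.
- handle_pivot (a point): Fixed point on the handle's hinge axis (parallel to press y), in the plane in which the handle swings: above the press origin in x, 85 mm to press -y, 190 mm above the table.
- lid (a joint): How far the tub's lid has been pressed down against its 8 mm sponge gasket, in m: 0 untouched, 0.005 wanted. The gasket pushes back, about 8 N at once and 8 N more for each mm, and lifts the lid again when the ram goes up.
- lid_top (a point): Centre of the top of the tub's aluminium lid (87 mm across) on the white tub (85 mm across at the rim) that stands in the slide's nest; 114 mm above the table when untouched.
- ram: Steel ram (27 mm thick) with a black rubber pressure pad 56 mm across; origin at the centre of the pad's lower face, 128 mm above the table at rest. Driven by the handle only.
- cup_a: Clear cup, 72 mm across, 100 mm tall, beyond the press handle; leave it. Origin under its centre.
- cup_b: Blue cup, 72 mm across, 100 mm tall, to the robot's right; leave it. Origin under its centre.
- cup_c: White cup, 72 mm across, 100 mm tall, to the robot's right; leave it. Origin under its centre.
- closing_ring: Steel closing ring for the tub, 100 mm across, 10 mm high, lying on the table beyond the press handle; leave it to the colleague. Origin under its centre.
- brush: Paint brush 200 mm long lying in front of the slide; leave it. Origin under its middle.
- spare_tub: Closed white tub, 89 mm across, 78 mm tall, between the press and the robot; leave it. Origin under its centre.
- lid_stack: Stack of lids, 87 mm across, 25 mm high; leave it. Origin under its centre.
- paint_jug: Green paint jug with white cap, 108 mm across, 190 mm tall; leave it. Origin under its centre.

How it is judged:
By the outcome, as a careful person would: the job done as asked, in the order asked, and still so for the second after the job is handed in, while the arm keeps its last pose, push and grip.
It also fails if it takes over 58 s, if anything falls off the work surface, if the arm or the gripper's body presses on something with over 40 N, if the wrist force passes 120 N, or if a joint passes its speed limit or range.

## Robot

A 7-joint arm with a two-finger parallel gripper is mounted at the origin on the work surface. World frame = base frame: x ahead of the robot, y to its left, z up, the work surface at z = 0. Lengths are in m, angles in rad, forces in N, time in s.
With the tool pointing down it reaches from about 0.425 to 0.875 m from the base axis. Payload 4.7 kg.
Tool frame: the origin (TCP) lies between the finger pads; the fingertips stand ctrl.tip_reach ahead of it and the grasp point (between the pads) lies 5 mm behind it (ctrl.tip_reach is the distance from the TCP to the fingertips, in m); z points along the fingers, y is the direction in which the jaws open and shut (so a half turn about z gives the same grasp; the last joint's range is limited). The gripper opens to 87 mm and grips with 3 to 60 N. Pads are 19 mm wide; open, the fingers measure 117 mm over their backs; the gripper's body (75 mm by 190 mm) begins 51 mm behind the grasp point.
Start: joints at [1.142, 0.321, -0.07, 1.45, 0.023, 1.371, -0.057], TCP at [0.278, -0.587, 0.237] pointing down, gripper open.
Joint ranges: [-2.86, 2.86], [-0.3, 2.09], [-1.38, 1.24], [0.06, 2.45], [-1.56, 4.7], [0.09, 2.05], [-2.69, 2.69]. Speed limits (rad/s): [2.57, 2.57, 3.14, 3.14, 3.14, 3.14, 3.14].

## Interface

Orientations are given as a rotation vector (axis times angle).
In Python, from bench import ctrl gives the robot as it stands.
- The arm moves only by the shell command python3 -m handwheel 'ROWS' [FORCE]. ROWS is JSON, a list of rows, each a list of 7 numbers: the shift along the tool's x, y, z in mm, then the turn, a rotation vector about the tool's x, y, z in rad, then the gripper's target within -1 to 1 (shut at 1, half-way at 0, fully open at -1). In form: [[dx, dy, dz, ax, ay, az, grip], ...]. A call has 1 to 12 rows; each row is the pose to reach, as a shift and turn from the pose commanded when the call began, along the tool's axes at that moment; what a row does not reach only later rows make up. A row lasts 1/8 s, in which the tool goes at most 62.5 mm and 10.7 degrees, less where a joint would pass 70% of its speed; a pose out of reach is approached as far as the arm can. A call with a gripper value outside its range is refused whole. The fingers move at their own pace and stop on an object; FORCE is the grip in N (left out, the last holds). Time passes only in rows, so rows that repeat a pose let the fingers close. It gives the time, the measured TCP pose, the force and the opening at its end, in the units of the state.
- ctrl.get_state(): the state, without advancing time (a new reading comes with each control period).
- ctrl.get_image(name): name is "side" or "top"; returns the picture (384x512x3 uint8, red, green, blue); there is no depth.
- ctrl.camera_model(name): a dict with "mtx" (3x3 intrinsics, pixels), "xyz" and "orientation" of the camera in the world. Camera axes: x right, y up, looking along -z (the intrinsics and any distortion apply to the point x, -y, -z); pixel columns grow to the right and rows downward; lengths in m; the calibration is good to about 2 mm. A picture is of the moment at which its call begins. camera_model takes no time and is no camera call.
- ctrl.close_job(): hands the job in, once; it reports no verdict.
The state is a dict: "time": time; "joint_positions": joint angles; "qd": joint speeds; "joint_torque": joint torques, N m; "position": TCP position; "tool_rot": TCP orientation; "ft_force": force on the tool from outside, world axes, zero at the start; "torque": the same for the moment, N m; "grip_width": opening from 0.0 (shut) to 1.0 (fully open).
Only numpy, scipy, OpenCV 4.12 (cv2) and the standard library are available. Lean on these libraries where they do the work, as an engineer would, in place of code of your own. Each camera call takes 0.05 s, during which the arm holds its last target.

## Working session

There is one attempt and no reset: what is moved stays moved. The work goes in short steps, Python scripts to look and compute and a shell command to move; the robot and the scene stay as the last step left them, time stands still between calls to the robot, and variables do not carry over. Pictures are saved under pics/ and viewed, and the job is handed in when it is done.

```bash
ls; mkdir -p pics
python3 - <<'E'
from bench import ctrl
import cv2
for n in("side","top"):
    cv2.imwrite(f"pics/{n}0.png",ctrl.get_image(n)[:,:,::-1]); m=ctrl.camera_model(n); print(n,m)
print(ctrl.get_state(), ctrl.tip_reach)
E
```

```text
pics
side {'mtx': array([[447.25179227,   0.        , 262.67289994],
       [  0.        , 447.25179227, 194.2504052 ],
       [  0.        ,   0.        ,   1.        ]]), 'xyz': array([0.38513131, 1.0166905 , 1.20015617]), 'orientation': array([ 0.09886571, -1.15654547, -2.76598488])}
top {'mtx': array([[366.20495723,   0.        , 255.74828198],
       [  0.        , 366.20495723, 188.83204507],
       [  0.        ,   0.        ,   1.        ]]), 'xyz': array([0.39522955, 0.01248894, 1.42038132]), 'orientation': array([ 0.0989407 , -0.13212905, -1.59687872])}
{'time': 0.1, 'joint_positions': array([ 1.14208804,  0.32174807, -0.07009432,  1.45158742,  0.02263508,
        1.37078116, -0.05685928]), 'qd': array([-0.0002592 , -0.00144582, -0.00054563, -0.00338434, -0.00015819,
       -0.00179212, -0.00077536]), 'joint_torque': array([-1.55610530e-05, -4.92570591e+01, -4.05846303e-01, -3.13399637e+01,
       -6.42583170e-02,  3.95438250e-02,  1.01835458e-04]), 'position': array([ 0.27825667, -0.58689727,  0.23555418]), 'tool_rot': array([-3.06325479e+00, -6.89658524e-01,  7.89368570e-04]), 'ft_force': array([-0.12055184, -0.26732667,  0.06025838]), 'torque': array([ 0.07419841, -0.02321521,  0.03162146]), 'grip_width': 1.0034716359167815} 0.014
```

View pics/side0.png

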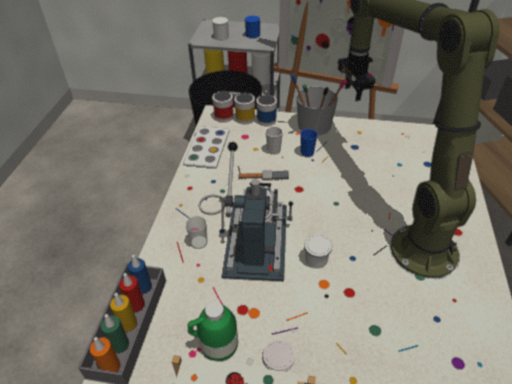

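View pics/top0.png

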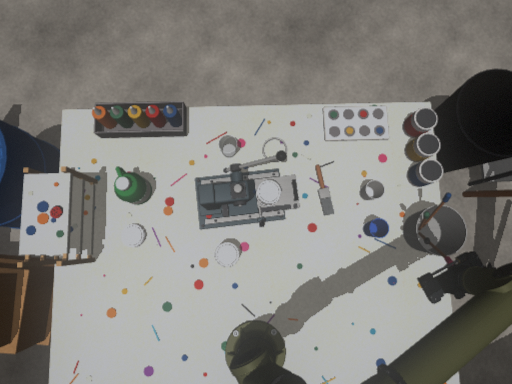

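The top view shows the press at about (240,195) with its front to the right, which is world -y. The lid is near (268,190), the knob near (281,156) and the cam ball near (262,224). I'll zoom in on these.

```bash
cat > h.py <<'E'
import numpy as np, cv2
from bench import ctrl
from scipy.spatial.transform import Rotation as R
def cam(n):
    m=ctrl.camera_model(n); return m['mtx'],np.array(m['xyz']),R.from_rotvec(m['orientation']).as_matrix()
def proj(n,p):
    K,c,Rm=cam(n); q=(np.atleast_2d(p)-c)@Rm; q=q*[1,-1,-1]; u=q@K.T; return u[:,:2]/u[:,2:]
def ray(n,uv):
    K,c,Rm=cam(n); d=np.linalg.inv(K)@[uv[0],uv[1],1]; d=Rm@(d*[1,-1,-1]); return c,d/np.linalg.norm(d)
def onz(n,uv,z):
    c,d=ray(n,uv); return c+d*(z-c[2])/d[2]
def tri(a,b):
    c1,d1=ray('side',a); c2,d2=ray('top',b)
    A=np.stack([d1,-d2],1); t=np.linalg.lstsq(A,c2-c1,rcond=None)[0]
    p,q=c1+t[0]*d1,c2+t[1]*d2; return (p+q)/2,np.linalg.norm(p-q)
def crop(n,src,box,s,out):
    x,y,w,h=box; im=cv2.imread(src)[y:y+h,x:x+w]
    im=cv2.resize(im,None,fx=s,fy=s,interpolation=cv2.INTER_CUBIC)
    for i in range(0,w,10):
        cv2.putText(im,str(x+i),(i*s,8),0,.3,(0,0,255),1); cv2.line(im,(i*s,10),(i*s,14),(0,0,255),1)
    for i in range(0,h,10): cv2.putText(im,str(y+i),(0,i*s+4),0,.3,(0,0,255),1)
    cv2.imwrite(out,im)
E
python3 - <<'E'
from h import *
crop('top','pics/top0.png',(185,135,150,110),5,'pics/t1.png')
crop('side','pics/side0.png',(180,130,130,150),4,'pics/s1.png')
E
```

```text
(no output)
```

View pics/t1.png

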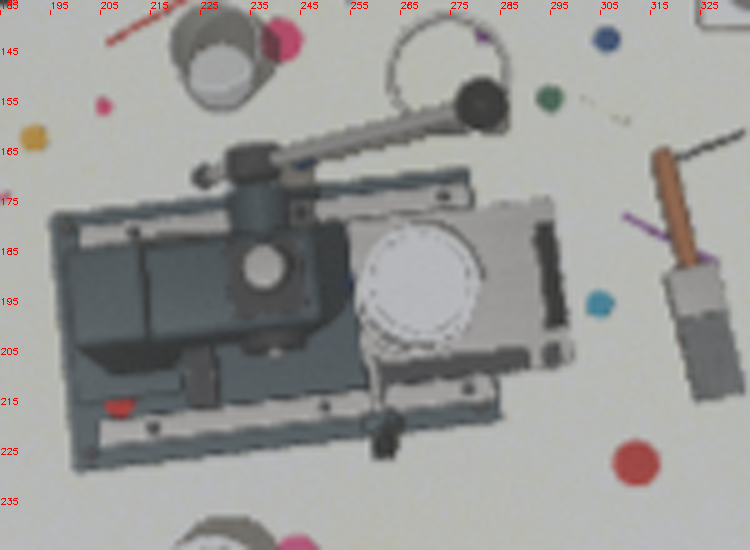

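View pics/s1.png

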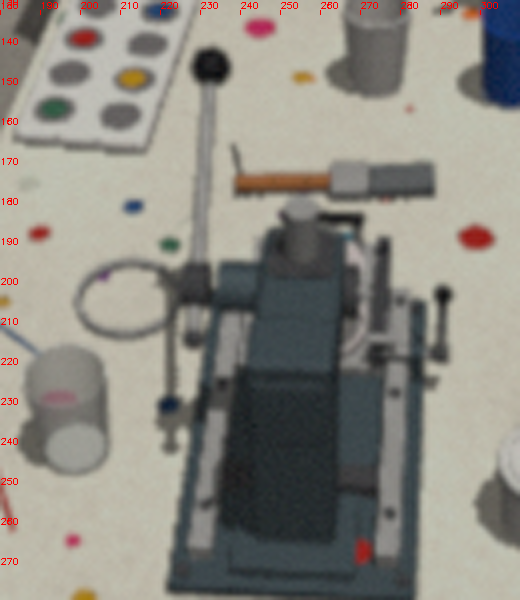

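Run:
```python
from h import *
np.set_printoptions(precision=4,suppress=True)
print('knob',tri((232.75,146.5),(281.2,155.8)), onz('side',(232.75,146.5),.292),onz('top',(281.2,155.8),.292))
print('cam',tri((290.75,203),(262,223.3)),onz('side',(290.75,203),.121),onz('top',(262,223.3),.121))
a,b,c=[onz('top',p,z) for p,z in (((295,190),.079),((269,192),.114),((294.8,179.5),.079))]
print('bar',a,'lid',b, onz('top',(295.5,201),.079),c)
# base corners z? print for rough; base left corners
for p in ((195.5,178),(200.5,229),(279,169),(285,218)): print(p,onz('top',p,.02))
for n,p in (('spare',(227,254)),('brush',(323,190))): print(n,onz('top',p,.07 if n=='spare' else 0.01))
# ram top ; fixed
print(ctrl.get_state()['tool_rot'])
```

```text
knob (array([ 0.6649, -0.0977,  0.2906]), np.float64(0.00028731562835892187)) [ 0.6643 -0.096   0.292 ] [ 0.6647 -0.0976  0.292 ]
cam (array([ 0.4623, -0.0362,  0.1212]), np.float64(0.0008567257148582888)) [ 0.4619 -0.0364  0.121 ] [ 0.4627 -0.0362  0.121 ]
bar [ 0.5844 -0.1643  0.079 ] lid [ 0.5748 -0.0654  0.114 ] [ 0.5433 -0.1642  0.079 ] [ 0.6239 -0.1654  0.079 ]
(195.5, 178) [0.6504 0.2117 0.02  ]
(200.5, 229) [0.4534 0.1941 0.02  ]
(279, 169) [ 0.6772 -0.1133  0.02  ]
(285, 218) [ 0.4856 -0.1287  0.02  ]
spare [0.3582 0.0925 0.07  ]
brush [ 0.591  -0.2829  0.01  ]
[-3.0633 -0.6897  0.0008]
```

```bash
cat >> h.py <<'E'
yaw=np.radians(95.0)
UX=np.array([np.cos(yaw),np.sin(yaw),0]); UY=np.array([-np.sin(yaw),np.cos(yaw),0]); UZ=np.array([0,0,1.]); O=np.array([.5675,.0436,0])
def P(x,y,z): return O+x*UX+y*UY+z*UZ
def inv(p): d=np.asarray(p)-O; return np.array([d@UX,d@UY,d[2]])
def want(t,s=1):
    z=np.sin(t)*UX-np.cos(t)*UZ; y=s*UY; return np.stack([np.cross(y,z),y,z],1)
def delta(p,Rw=None):
    "shift (mm) and turn in tool axes from present"
    s=ctrl.get_state(); R0=R.from_rotvec(s['tool_rot']).as_matrix()
    d=R0.T@(np.asarray(p)-s['position'])*1000
    r=R.from_matrix(R0.T@(R0 if Rw is None else Rw)).as_rotvec()
    return np.round(d,1),np.round(r,3)
E
python3 - <<'E'
from h import *
s=ctrl.get_state(); print(R.from_rotvec(s['tool_rot']).as_matrix().round(3))
T=np.radians(40)
for k in(1,-1): print(delta(P(-.27,.005,.2),want(T,k)), np.linalg.norm(delta([0,0,0],want(T,k))[1]))
print(P(-.27,.005,.2))
for n in ('cam','knob'): pass
E
```

```text
[[ 0.904  0.429 -0.001]
 [ 0.429 -0.904  0.002]
 [-0.    -0.002 -1.   ]]
(array([ 432.8, -194.3,   35.8]), array([ 0.667, -0.463,  1.837])) 2.008438946047402
(array([ 432.8, -194.3,   35.8]), array([ 0.422,  0.608, -1.163])) 1.3785198583988554
[ 0.58605108 -0.22580835  0.2       ]
```

```bash
python3 -m handwheel '[[200,-90,0,0.21,0.3,-0.58,1],[200,-90,0,0.21,0.3,-0.58,1],[200,-90,0,0.21,0.3,-0.58,1],[200,-90,0,0.21,0.3,-0.58,1],[200,-90,0,0.21,0.3,-0.58,1],[433,-194,36,0.422,0.608,-1.163,1],[433,-194,36,0.422,0.608,-1.163,1],[433,-194,36,0.422,0.608,-1.163,1],[433,-194,36,0.422,0.608,-1.163,1],[433,-194,36,0.422,0.608,-1.163,1],[433,-194,36,0.422,0.608,-1.163,1],[433,-194,36,0.422,0.608,-1.163,1]]' 30
python3 - <<'E'
from h import *
s=ctrl.get_state(); print(s['joint_positions'].round(2),inv(s['position']).round(4)); print(delta(P(-.27,.005,.2),want(np.radians(40),-1)))
print(delta(P(-.25,.005,.068),want(np.radians(40),-1)))
for n in("side","top"): cv2.imwrite(f"pics/{n}1.png",ctrl.get_image(n)[:,:,::-1])
E
```

```text
time: 1.6
position: [0.5855, -0.2295, 0.2007]
tool_rot: [-1.734, -1.883, -0.626]
ft_force: [-0.4, -0.2, 0.2]
grip_width: 0.007
[ 0.9   0.66 -0.46  1.26 -0.3   1.67  0.58] [-0.2736  0.0059  0.2007]
(array([2.3, 0.9, 2.9]), array([ 0.003,  0.005, -0.004]))
(array([-66.7,   0.9, 117.1]), array([ 0.003,  0.005, -0.004]))
```

View pics/side1.png

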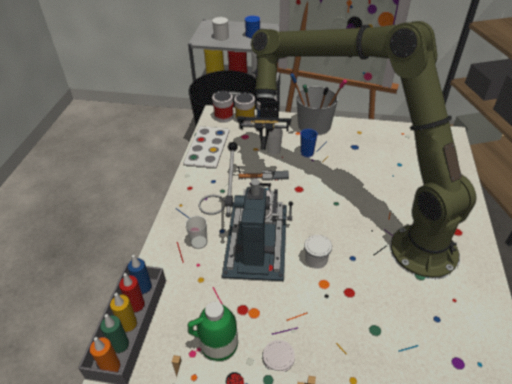

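View pics/top1.png

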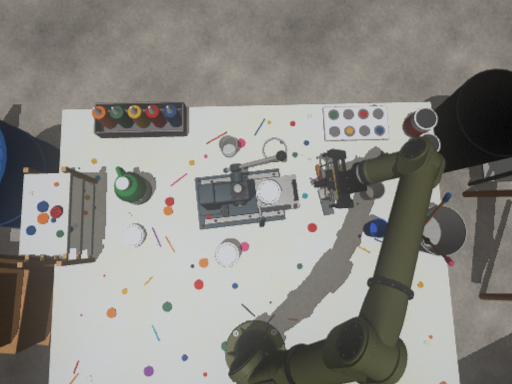

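Tool is in place with the body tilted back clear of the handle. Next I lower it in front of the bow-handle bar.

```bash
python3 -m handwheel '[[-30,1,55,0,0,0,1],[-67,1,117,0,0,0,1],[-67,1,117,0,0,0,1],[-67,1,117,0,0,0,1],[-60,1,123,0,0,0,1],[-55,1,127,0,0,0,1],[-55,1,127,0,0,0,1]]'
python3 - <<'E'
from h import *
s=ctrl.get_state(); print(inv(s['position']).round(4), s['ft_force'].round(1)); 
for x in(-.16,-.12): print(delta(P(x,.005,.068)))
E
```

```text
time: 2.58
position: [0.5848, -0.1867, 0.0693]
tool_rot: [-1.727, -1.888, -0.629]
ft_force: [0.6, -0.1, 0.0]
grip_width: 0.006
[-0.2309  0.0028  0.0693] [ 0.6 -0.1  0. ]
(array([53.6, -2.1, 46.4]), array([0., 0., 0.]))
(array([84.4, -2.1, 72.1]), array([0., 0., 0.]))
```

```bash
python3 -m handwheel '[[8,0,6,0,0,0,1],[16,0,13,0,0,0,1],[24,-1,20,0,0,0,1],[32,-1,27,0,0,0,1],[40,-1,34,0,0,0,1],[48,-1,41,0,0,0,1],[56,-2,48,0,0,0,1],[64,-2,55,0,0,0,1],[70,-2,60,0,0,0,1],[70,-2,60,0,0,0,1]]'
python3 - <<'E'
from h import *
s=ctrl.get_state(); print(inv(s['position']).round(4), s['ft_force'].round(1)); 
for x in(-.12,-.115): print(delta(P(x,.005,.068)))
for n in("side","top"): cv2.imwrite(f"pics/{n}2.png",ctrl.get_image(n)[:,:,::-1])
crop('top','pics/top2.png',(185,135,150,110),5,'pics/t2.png')
crop('side','pics/side2.png',(180,130,130,150),4,'pics/s2.png')
E
```

```text
time: 3.82
position: [0.5735, -0.0935, 0.067]
tool_rot: [-1.724, -1.885, -0.628]
ft_force: [0.7, 0.7, 0.3]
grip_width: 0.004
[-0.1371  0.0059  0.067 ] [0.7 0.7 0.3]
(array([13.8,  1. , 10.2]), array([0., 0., 0.]))
(array([17.6,  1. , 13.5]), array([0., 0., 0.]))
```

View pics/t2.png

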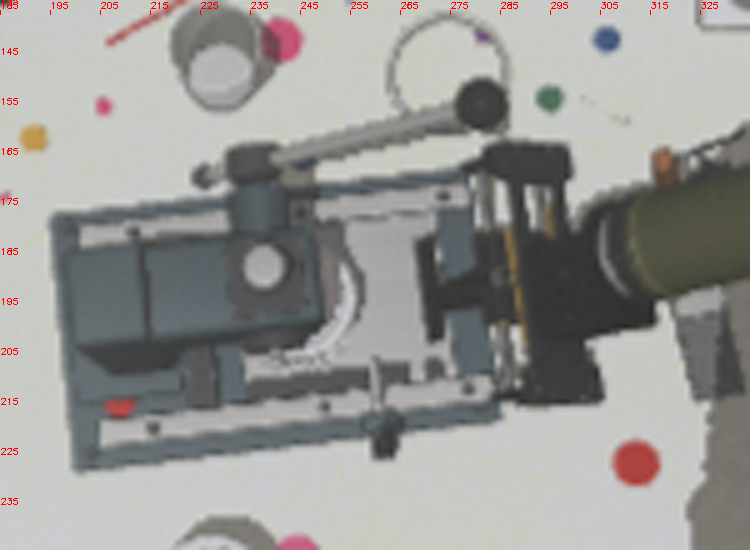

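View pics/s2.png

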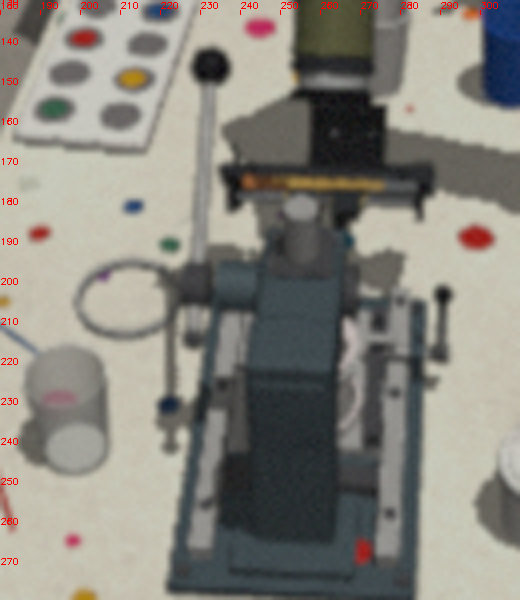

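The bar moved with the fingers, from column 295 to about 271, and the hand is clear of the handle. I'll push on to the stop.

```bash
python3 -m handwheel '[[5,0,4,0,0,0,1],[10,0,8,0,0,0,1],[14,1,11,0,0,0,1],[14,1,11,0,0,0,1]]'
python3 - <<'E'
from h import *
s=ctrl.get_state(); print(inv(s['position']).round(4), s['ft_force'].round(1));
E
python3 -m handwheel '[[3,0,2,0,0,0,1],[6,0,4,0,0,0,1],[6,0,4,0,0,0,1]]'
python3 - <<'E'
from h import *
s=ctrl.get_state(); print(inv(s['position']).round(4), s['ft_force'].round(1));
E
```

```text
time: 4.42
position: [0.5727, -0.0769, 0.0667]
tool_rot: [-1.726, -1.885, -0.626]
ft_force: [-1.9, -1.3, -3.4]
grip_width: 0.005
[-0.1204  0.0054  0.0667] [-1.9 -1.3 -3.4]
time: 4.8
position: [0.5727, -0.075, 0.0669]
tool_rot: [-1.735, -1.887, -0.624]
ft_force: [-4.2, -10.0, -3.2]
grip_width: -0.0
[-0.1186  0.0052  0.0669] [ -4.2 -10.   -3.2]
```

```bash
python3 -m handwheel '[[2,0,2,0,0,0,1],[4,0,3,0,0,0,1],[4,0,3,0,0,0,1]]'
python3 - <<'E'
from h import *
s=ctrl.get_state(); print(inv(s['position']).round(4), s['ft_force'].round(1)); 
print(delta(P(-.16,.005,.075)), delta(P(-.17,.06,.16)),delta(P(-.1,.112,.16)))
im=ctrl.get_image('top');cv2.imwrite("pics/top3.png",im[:,:,::-1]);crop('top','pics/top3.png',(185,135,150,110),5,'pics/t3.png')
E
```

```text
time: 5.18
position: [0.5732, -0.0743, 0.0665]
tool_rot: [-1.743, -1.888, -0.622]
ft_force: [-3.0, -18.2, -3.3]
grip_width: 0.002
[-0.118   0.0046  0.0665] [ -3.  -18.2  -3.3]
(array([-27.2,  -0. , -33.2]), array([0., 0., 0.])) (array([  18.5,  -54.9, -105.6]), array([0., 0., 0.])) (array([  72.5, -107.4,  -61.7]), array([0., 0., 0.]))
```

View pics/t3.png

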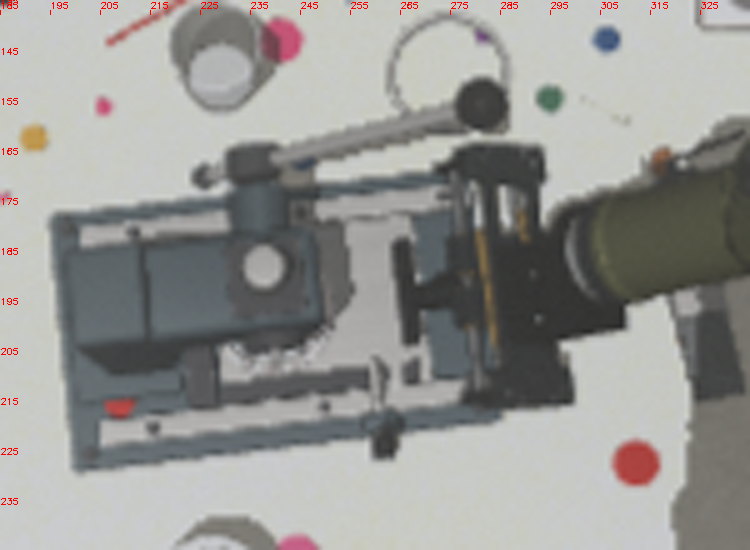

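Slide is against its stop: 18 N with no further motion, and the bar at column 265. I'll back off and go to the cam lever.

```bash
python3 -m handwheel '[[-45,0,-38,0,0,0,1],[-60,0,-55,0,0,0,0],[-60,0,-55,0,0,0,0],[-20,-40,-95,0,0,0,0],[10,-80,-130,0,0,0,0],[30,-107,-125,0,0,0,0],[50,-107,-110,0,0,0,0],[65,-107,-100,0,0,0,0],[65,-107,-100,0,0,0,0],[65,-107,-100,0,0,0,0]]'
python3 - <<'E'
from h import *
s=ctrl.get_state(); print(inv(s['position']).round(4), s['ft_force'].round(1),s['grip_width']); 
c=[.4623,-.0362,.1212]; print(inv(c)); p=inv(c)
print(delta(P(p[0]-.051,p[1],.182),want(np.radians(40),-1)),delta(c,want(np.radians(40),-1)))
for n in("side","top"): cv2.imwrite(f"pics/{n}4.png",ctrl.get_image(n)[:,:,::-1])
crop('top','pics/top4.png',(185,135,150,110),5,'pics/t4.png')
crop('side','pics/side4.png',(180,130,150,150),4,'pics/s4.png')
E
```

```text
time: 6.48
position: [0.4675, -0.0893, 0.1865]
tool_rot: [-1.727, -1.885, -0.628]
ft_force: [-0.2, -0.7, -0.3]
grip_width: 0.499
[-0.1236  0.1112  0.1865] [-0.2 -0.7 -0.3] 0.49874246384579457
[-0.07032755  0.11175471  0.1212    ]
(array([-1.1, -0.6,  4.9]), array([0.   , 0.001, 0.   ])) (array([-1. , -0.6, 84.3]), array([0.   , 0.001, 0.   ]))
```

View pics/t4.png

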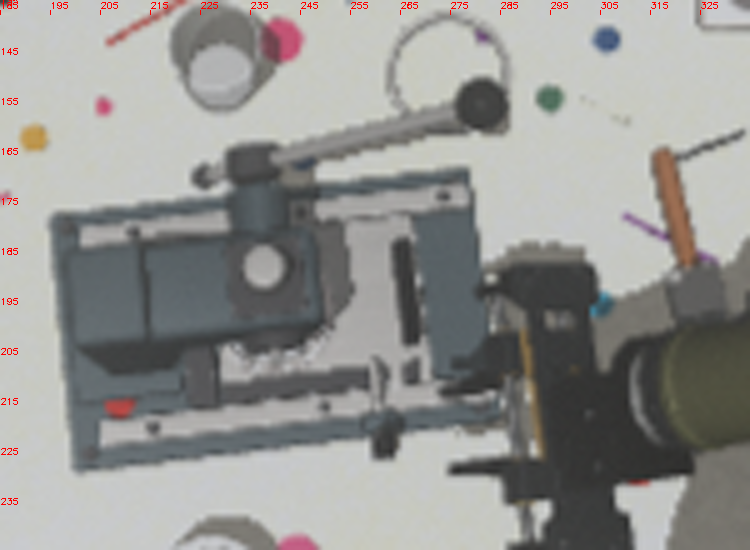

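View pics/s4.png

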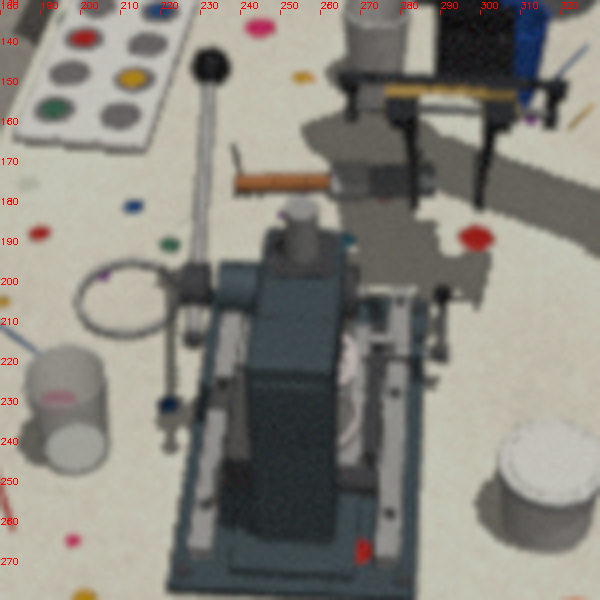

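Fingers straddle the cam ball's line, the slide stayed in, and nothing else moved. I'll advance and grip the ball.

```bash
python3 -m handwheel '[[-1,-1,30,0,0,0,0],[-1,-1,60,0,0,0,0],[-1,-1,80,0,0,0,0],[-1,-1,88,0,0,0,0],[-1,-1,88,0,0,0,0],[-1,-1,88,0,0,0,1],[-1,-1,88,0,0,0,1],[-1,-1,88,0,0,0,1],[-1,-1,88,0,0,0,1]]' 15
python3 - <<'E'
from h import *
s=ctrl.get_state(); p=inv(s['position']);print(p.round(4), s['ft_force'].round(1),s['grip_width']*87);
E
```

```text
time: 7.7
position: [0.462, -0.0341, 0.1188]
tool_rot: [-1.729, -1.886, -0.629]
ft_force: [2.0, 0.2, 0.2]
grip_width: 0.191
[-0.0682  0.1119  0.1188] [2.  0.2 0.2] 16.594573946144642
```

Run:
```python
from h import *
t=np.radians(40); e0=1.567
for e in np.r_[np.linspace(e0,.05,13)[1:],0.0,-.05]:
    dx=-75*(np.cos(e)-np.cos(e0)); dz=75*(np.sin(e)-np.sin(e0))
    print(round(e,2),round(dx*np.cos(t)+dz*np.sin(t),1),round(dx*np.sin(t)-dz*np.cos(t),1))
```

```text
1.44 -7.6 -5.6
1.31 -15.9 -10.2
1.19 -24.7 -13.7
1.06 -33.9 -16.0
0.93 -43.3 -17.2
0.81 -52.8 -17.2
0.68 -62.2 -16.0
0.56 -71.4 -13.6
0.43 -80.2 -10.1
0.3 -88.5 -5.5
0.18 -96.1 0.1
0.05 -103.0 6.6
0.0 -105.4 9.4
-0.05 -107.8 12.4
```

```bash
python3 -m handwheel '[[-8,0,-6,0,0,0,1],[-16,0,-10,0,0,0,1],[-25,0,-14,0,0,0,1],[-34,0,-16,0,0,0,1],[-43,0,-17,0,0,0,1],[-53,0,-17,0,0,0,1],[-62,0,-16,0,0,0,1],[-62,0,-16,0,0,0,1]]'
python3 - <<'E'
from h import *
s=ctrl.get_state(); p=inv(s['position']);print(p.round(4), s['ft_force'].round(1),s['grip_width']*87); 
for n in("side","top"): cv2.imwrite(f"pics/{n}5.png",ctrl.get_image(n)[:,:,::-1])
crop('side','pics/side5.png',(180,130,150,150),4,'pics/s5.png')
E
```

```text
time: 8.7
position: [0.4674, -0.0943, 0.0902]
tool_rot: [-1.734, -1.886, -0.628]
ft_force: [4.0, -4.3, 1.4]
grip_width: 0.193
[-0.1286  0.1118  0.0902] [ 4.  -4.3  1.4] 16.826637249296734
```

View pics/s5.png

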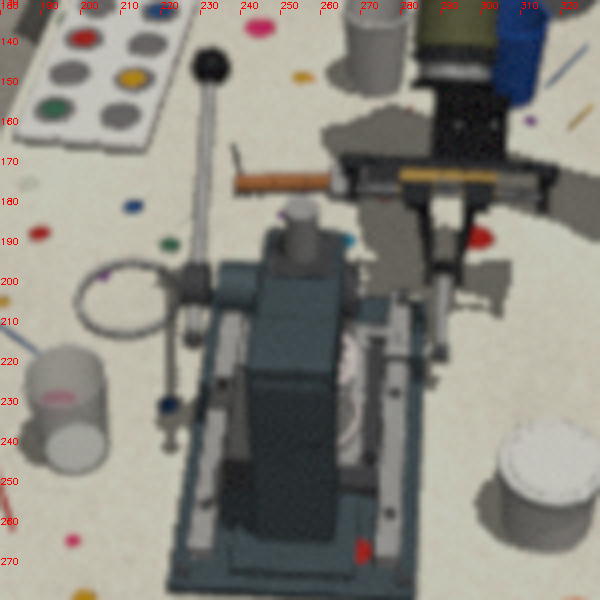

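The lever is following the gripper. I'll continue to flat.

```bash
python3 -m handwheel '[[-9,0,2,0,0,0,1],[-18,0,6,0,0,0,1],[-26,0,10,0,0,0,1],[-34,0,16,0,0,0,1],[-41,0,22,0,0,0,1],[-43,0,25,0,0,0,1],[-43,0,25,0,0,0,1]]'
python3 - <<'E'
from h import *
s=ctrl.get_state(); p=inv(s['position']);print(p.round(4), s['ft_force'].round(1),s['grip_width']*87); 
t=np.radians(40);g=p-.005*np.array([np.sin(t),0,-np.cos(t)]); print('grasp',g, np.arctan2(g[2]-.046,-.070-g[0]))
E
```

```text
time: 9.68
position: [0.469, -0.1115, 0.0434]
tool_rot: [-1.734, -1.888, -0.627]
ft_force: [4.5, -5.2, -0.8]
grip_width: 0.194
[-0.1459  0.1117  0.0434] [ 4.5 -5.2 -0.8] 16.844198780527503
grasp [-0.14913575  0.11166996  0.04724094] 0.015679825802267452
```

```bash
python3 -m handwheel '[[-2,0,3,0,0,0,1],[-4,0,5,0,0,0,1],[-4,0,5,0,0,0,1]]'
python3 - <<'E'
from h import *
s=ctrl.get_state(); p=inv(s['position']);print(p.round(4), s['ft_force'].round(1),s['grip_width']*87); 
im=ctrl.get_image('side');cv2.imwrite("pics/side6.png",im[:,:,::-1]);crop('side','pics/side6.png',(180,130,150,150),4,'pics/s6.png')
E
```

```text
time: 10.05
position: [0.4691, -0.1108, 0.0393]
tool_rot: [-1.732, -1.887, -0.629]
ft_force: [1.8, -5.3, 11.0]
grip_width: 0.18
[-0.1453  0.1115  0.0393] [ 1.8 -5.3 11. ] 15.641073273679126
```

View pics/s6.png

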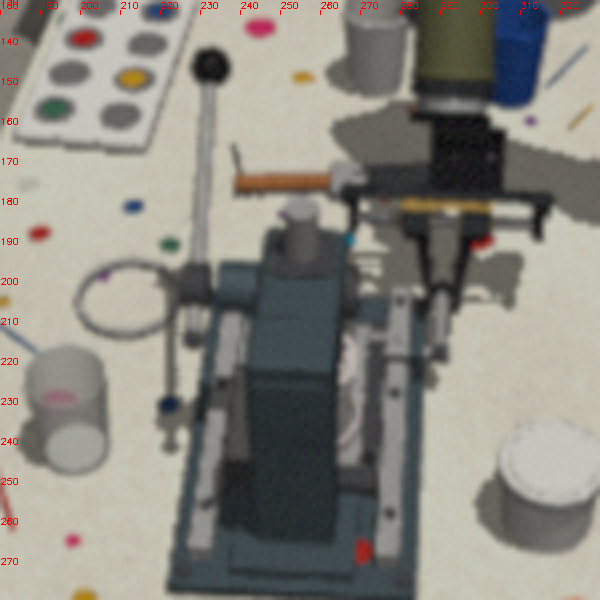

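Lever is flat against its stop: 11 N down with no further motion. I'll open a little and retreat.

```bash
python3 -m handwheel '[[3,0,-4,0,0,0,0.4],[3,0,-4,0,0,0,0.4],[3,0,-4,0,0,0,0.4],[3,0,-20,0,0,0,0.4],[3,0,-45,0,0,0,0.4],[3,0,-80,0,0,0,0],[3,0,-120,0,0,0,-0.3],[3,0,-120,0,0,0,-0.3]]'
python3 - <<'E'
from h import *
s=ctrl.get_state(); p=inv(s['position']);print(p.round(4), s['ft_force'].round(1),s['grip_width']*87); 
t=np.radians(40); k=inv([.6649,-.0977,.2906]);print('knob',k)
for d in (-.08,.005):
  print(delta(P(*(k+d*np.array([np.sin(t),0,-np.cos(t)]))),want(t,-1)))
for n in("side","top"): cv2.imwrite(f"pics/{n}7.png",ctrl.get_image(n)[:,:,::-1])
crop('side','pics/side7.png',(180,130,150,150),4,'pics/s7.png')
crop('top','pics/top7.png',(185,135,150,110),5,'pics/t7.png')
E
```

```text
time: 11.1
position: [0.4757, -0.1862, 0.134]
tool_rot: [-1.734, -1.888, -0.629]
ft_force: [-0.2, 0.2, -0.0]
grip_width: 0.558
[-0.2209  0.1115  0.134 ] [-0.2  0.2 -0. ] 48.50946286044909
knob [-0.14925128 -0.08471426  0.2906    ]
(array([ 154.8,  196.9, -153.7]), array([ 0.005,  0.006, -0.001]))
(array([155.3, 196.5, -68.8]), array([ 0.005,  0.006, -0.001]))
```

View pics/s7.png

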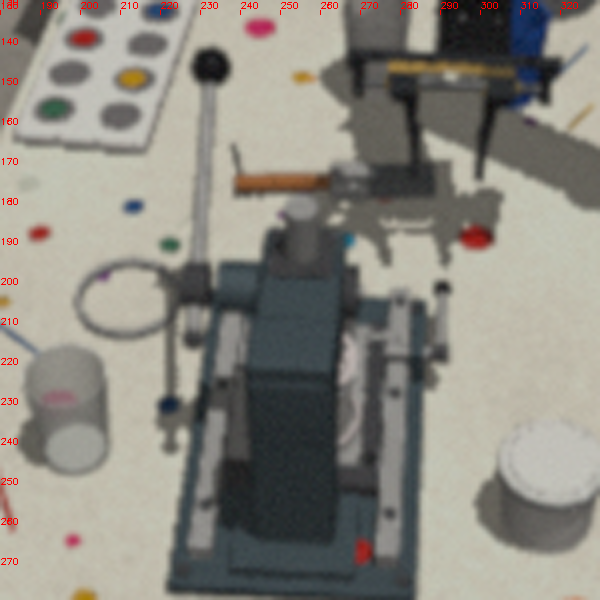

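View pics/t7.png

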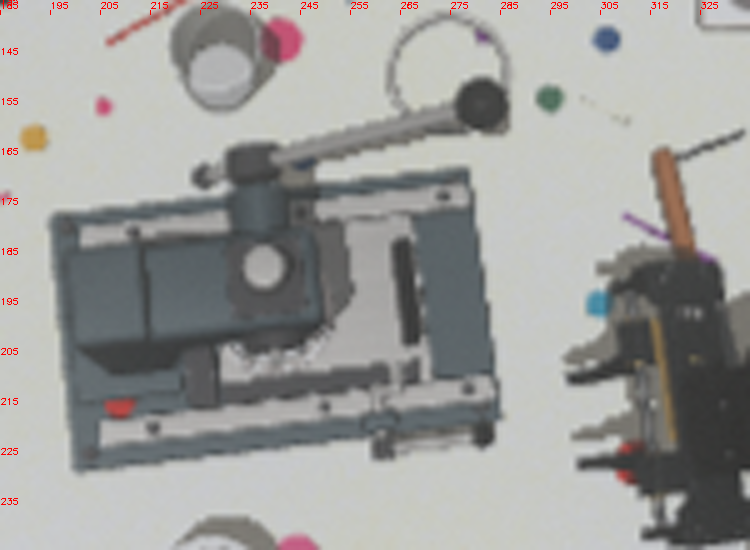

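```bash
python3 - <<'E'
from h import *
p,e=tri((290.6,202),(281.5,221.5)); print(inv(p).round(4),e, inv(onz('top',(281.5,221.5),.05)).round(4))
E
python3 -m handwheel '[[40,0,-50,0,0,0,-0.3],[80,0,-100,0,0,0,-0.3],[120,0,-150,0,0,0,-0.3],[140,50,-160,0,0,0,-0.3],[150,110,-158,0,0,0,-0.3],[155,160,-154,0,0,0,-0.3],[155,197,-154,0.005,0.006,0,-0.3],[155,197,-154,0.005,0.006,0,-0.3],[155,197,-154,0.005,0.006,0,-0.3]]'
python3 - <<'E'
from h import *
s=ctrl.get_state(); p=inv(s['position']);print(p.round(4), s['ft_force'].round(1),s['joint_positions'].round(2)); 
t=np.radians(40); k=inv([.6649,-.0977,.2906]);print('knob',k)
print(delta(P(*(k+.005*np.array([np.sin(t),0,-np.cos(t)]))),want(t,-1)))
im=ctrl.get_image('side');cv2.imwrite("pics/side8.png",im[:,:,::-1]);crop('side','pics/side8.png',(180,90,150,150),4,'pics/s8.png')
E
```

```text
[-0.1466  0.1111  0.0484] 0.002910970914586274 [-0.1466  0.1097  0.05  ]
time: 12.32
position: [0.6681, -0.145, 0.3485]
tool_rot: [-1.719, -1.88, -0.625]
ft_force: [-0.4, 0.7, 1.4]
grip_width: 0.649
[-0.1967 -0.0838  0.3485] [-0.4  0.7  1.4] [ 0.74  0.67 -0.53  0.96 -0.35  1.84  0.3 ]
knob [-0.14925128 -0.08471426  0.2906    ]
(array([-1.3,  1.5, 79.8]), array([-0.007, -0.006, -0.   ]))
```

View pics/s8.png

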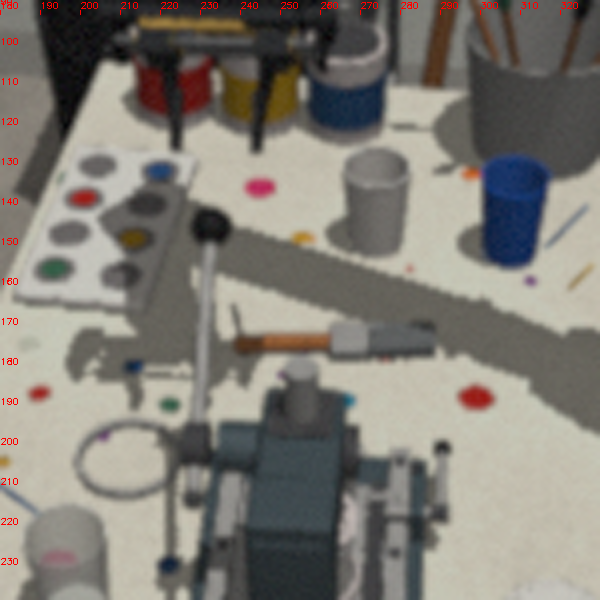

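The cam ball triangulates to 48 mm high, so the lever is flat. The knob at (233,147) lies between the fingers, so I'll advance and grip it.

```bash
python3 -m handwheel '[[-1,1,30,0,0,0,-0.3],[-1,1,55,0,0,0,-0.3],[-1,1,72,0,0,0,-0.3],[-1,1,79,0,0,0,-0.3],[-1,1,79,0,0,0,-0.3],[-1,1,79,0,0,0,1],[-1,1,79,0,0,0,1],[-1,1,79,0,0,0,1],[-1,1,79,0,0,0,1]]' 50
python3 - <<'E'
from h import *
s=ctrl.get_state(); p=inv(s['position']);print(p.round(4), s['ft_force'].round(1),s['grip_width']*87,s['joint_positions'].round(2)); 
t=np.radians(40)
e0=.6
for q in np.r_[np.arange(.1,.91,.1),.95,1.0]:
    e=e0-q; dx=-180*(np.cos(e)-np.cos(e0)); dz=180*(np.sin(e)-np.sin(e0))
    print(round(q,2),round(dx*np.cos(t)+dz*np.sin(t),1),round(dx*np.sin(t)-dz*np.cos(t),1))
E
```

```text
time: 13.5
position: [0.6655, -0.0956, 0.2888]
tool_rot: [-1.722, -1.881, -0.628]
ft_force: [2.1, -0.9, 0.3]
grip_width: 0.37
[-0.1472 -0.0855  0.2888] [ 2.1 -0.9  0.3] 32.17374679755265 [ 0.73  0.63 -0.54  1.15 -0.35  1.68  0.33]
0.1 -17.1 5.7
0.2 -33.5 13.1
0.3 -49.1 22.1
0.4 -63.7 32.6
0.5 -77.2 44.5
0.6 -89.4 57.6
0.7 -100.3 72.0
0.8 -109.7 87.3
0.9 -117.4 103.6
0.95 -120.7 111.9
1.0 -123.6 120.5
```

Knob gripped at 32 mm. I'll pull along the arc, first to about 0.6 rad.

```bash
python3 -m handwheel '[[-9,0,3,0,0,0,1],[-17,0,6,0,0,0,1],[-25,0,9,0,0,0,1],[-33,0,13,0,0,0,1],[-41,0,17,0,0,0,1],[-49,0,22,0,0,0,1],[-56,0,27,0,0,0,1],[-64,0,33,0,0,0,1],[-71,0,38,0,0,0,1],[-77,0,45,0,0,0,1],[-84,0,51,0,0,0,1],[-89,0,58,0,0,0,1]]'
cat >> h.py <<'E'
def hq():
    s=ctrl.get_state(); p=inv(s['position']); z=R.from_rotvec(s['tool_rot']).as_matrix()[:,2]
    g=inv(s['position']-.005*z); e=np.arctan2(g[2]-.190,-g[0])
    print('grasp',g.round(4),'q',round(.6-e,3),'r',round(np.hypot(g[0],g[2]-.19),4),'F',s['ft_force'].round(1),'w',round(s['grip_width']*87,1),'t',s['time'])
E
python3 - <<'E'
from h import *
hq()
for n in("side","top"): cv2.imwrite(f"pics/{n}9.png",ctrl.get_image(n)[:,:,::-1])
crop('side','pics/side9.png',(180,130,130,150),4,'pics/s9.png')
E
```

```text
time: 15.0
position: [0.6684, -0.1277, 0.1862]
tool_rot: [-1.726, -1.882, -0.628]
ft_force: [4.0, -6.2, 4.7]
grip_width: 0.37
grasp [-0.1827 -0.0856  0.19  ] q 0.6 r 0.1827 F [ 4.  -6.2  4.7] w 32.2 t 15.0
```

View pics/s9.png

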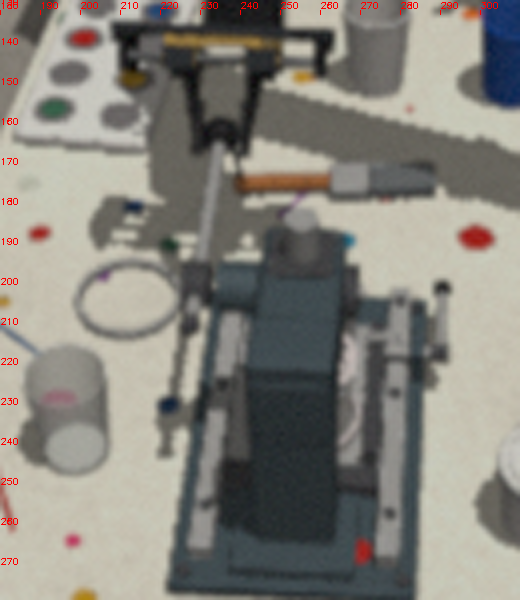

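View pics/top9.png

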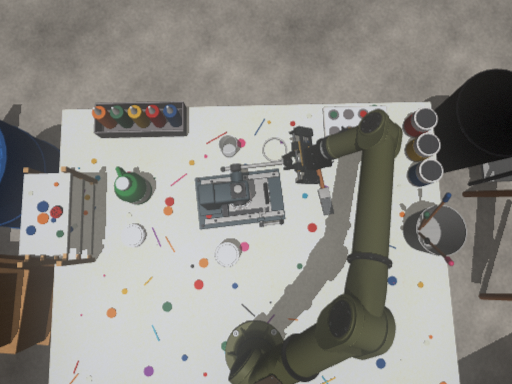

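```bash
python3 -m handwheel '[[-6,0,7,0,0,0,1],[-11,0,14,0,0,0,1],[-11,0,14,0,0,0,1]]' >/dev/null; python3 -c "from h import *; hq()"; python3 -m handwheel '[[-5,0,7,0,0,0,1],[-9,0,15,0,0,0,1],[-9,0,15,0,0,0,1]]'>/dev/null; python3 -c "from h import *; hq()"
```

```text
grasp [-0.1819 -0.0856  0.1717] q 0.701 r 0.1828 F [ 4.4 -4.4  3.7] w 32.1 t 15.475
grasp [-0.1795 -0.0856  0.1549] q 0.793 r 0.1829 F [ 4.2 -5.3  5.9] w 31.8 t 15.85
```

```bash
python3 -m handwheel '[[-4,0,8,0,0,0,1],[-8,0,17,0,0,0,1],[-8,0,17,0,0,0,1],[-8,0,17,0,0,0,1]]' >/dev/null
python3 - <<'E'
from h import *
hq()
for n in("side","top"): cv2.imwrite(f"pics/{n}10.png",ctrl.get_image(n)[:,:,::-1])
crop('side','pics/side10.png',(180,130,130,150),4,'pics/s10.png')
crop('top','pics/top10.png',(185,135,150,110),5,'pics/t10.png')
E
```

```text
grasp [-0.1752 -0.0856  0.1376] q 0.891 r 0.1829 F [ 3.4 -7.1  7. ] w 31.9 t 16.35
```

View pics/s10.png

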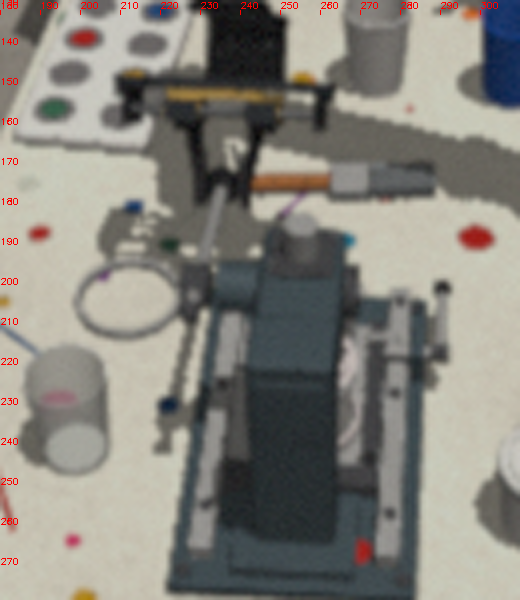

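View pics/t10.png

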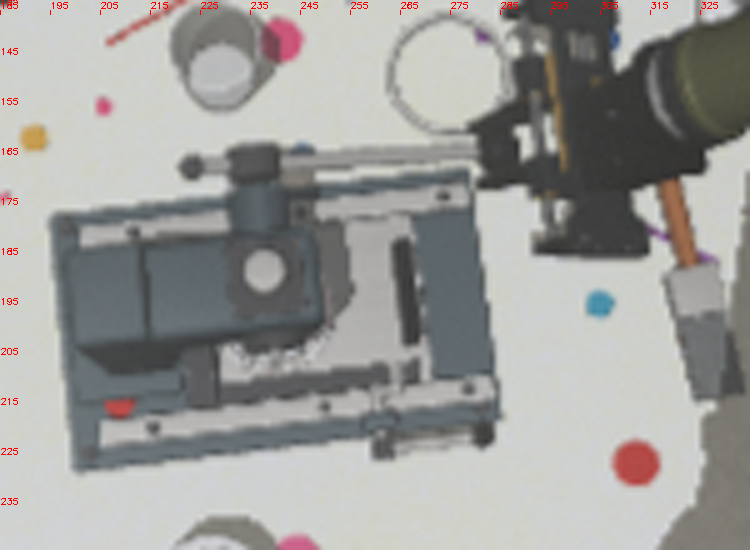

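```bash
python3 -m handwheel '[[-2,0,4,0,0,0,1],[-4,0,9,0,0,0,1],[-4,0,9,0,0,0,1],[-4,0,9,0,0,0,1]]' >/dev/null
python3 - <<'E'
from h import *
hq()
for n in("side","top"): cv2.imwrite(f"pics/{n}11.png",ctrl.get_image(n)[:,:,::-1])
z0=.25
print('px per 19mm', proj('side',P(0,0,z0))-proj('side',P(0,0,z0-.019)), proj('side',P(0,0,z0)))
# ram top shift: template match of light disc between rest and now
a=cv2.imread('pics/side7.png')[:,:,1]; 
def prof(f):
    im=cv2.resize(cv2.imread(f)[165:215,235:275],None,fx=12,fy=12,interpolation=cv2.INTER_CUBIC); return im
cv2.imwrite('pics/r.png',np.hstack([cv2.resize(prof(f),(390,500)) for f in('pics/side7.png','pics/side11.png')]))
# subpixel row shift of ram-top patch
f0=cv2.imread('pics/side0.png',0).astype(np.float32); f1=cv2.imread('pics/side11.png',0).astype(np.float32)
K=8
t=cv2.resize(f0[176:188,248:262],None,fx=K,fy=K,interpolation=cv2.INTER_CUBIC); w=cv2.resize(f1[170:200,242:268],None,fx=K,fy=K,interpolation=cv2.INTER_CUBIC)
m=cv2.matchTemplate(w,t,cv2.TM_CCOEFF_NORMED); _,v,_,l=cv2.minMaxLoc(m); print('shift px',l[0]/K-6,l[1]/K-6,v)
E
```

```text
grasp [-0.1723 -0.0856  0.1285] q 0.943 r 0.183 F [ 2.4 -7.6  7.3] w 31.8 t 16.95
px per 19mm [[-0.10857303 -4.42505788]] [[255.1832111  188.38407872]]
shift px -2.625 0.5 0.688464879989624
```

View pics/r.png

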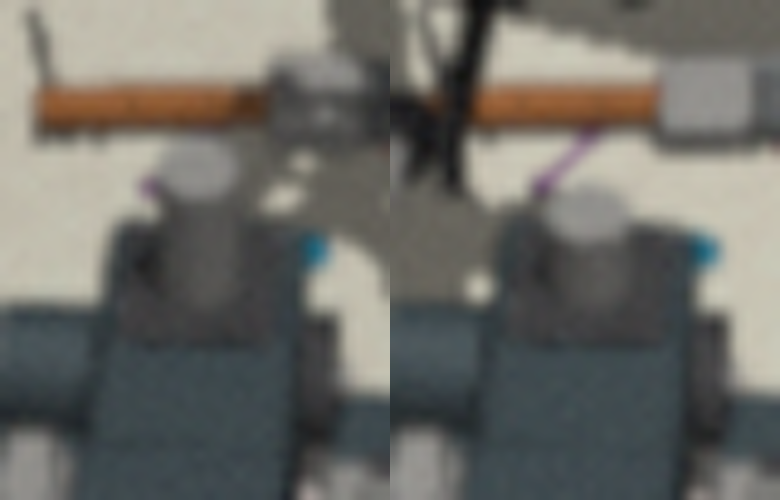

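Run:
```python
from h import *
def cen(im):
    hsv=cv2.cvtColor(im,cv2.COLOR_BGR2HSV).astype(float)
    sub=im[174:196,246:264].astype(float); s=sub.max(2)-sub.min(2); g=sub.mean(2)
    m=((g>125)&(g<190)&(s<25)).astype(np.uint8)
    n,l,st,c=cv2.connectedComponentsWithStats(m); 
    return [(c[i].round(2)+[246,174],st[i,4],st[i,1]+174,st[i,3]) for i in range(1,n) if st[i,4]>15]
for k in(0,4,7,9,10,11): print(k,cen(cv2.imread(f'pics/side{k}.png')))
for z in(.255,.27): print(z,proj('side',P(0,0,z)))
z1=.2627
print((proj('side',P(0,0,z1-.019))-proj('side',P(0,0,z1))))
hq()
```

```text
0 [(array([253.14, 181.28]), np.int32(95), np.int32(178), np.int32(10))]
4 [(array([254.3 , 181.79]), np.int32(120), np.int32(178), np.int32(10))]
7 [(array([250.81, 181.72]), np.int32(75), np.int32(178), np.int32(10))]
9 [(array([255.71, 181.79]), np.int32(103), np.int32(178), np.int32(10))]
10 [(array([254.86, 182.42]), np.int32(113), np.int32(178), np.int32(11))]
11 [(array([254.78, 182.47]), np.int32(116), np.int32(178), np.int32(11))]
0.255 [[255.15428745 187.20525179]]
0.27 [[255.06661929 183.6322032 ]]
[[0.10999117 4.48285628]]
grasp [-0.1723 -0.0856  0.1286] q 0.942 r 0.183 F [ 2.9 -7.9  7.6] w 31.8 t 17.05
```

Run:
```python
from h import *
for k in(0,4,7,9,10,11):
    im=cv2.imread(f'pics/side{k}.png')[:,:,1].astype(float); p=im[176:200,253:258].mean(1)
    d=-np.diff(p); i=int(np.argmax(d[4:])) +4
    w=np.clip(d[i-2:i+3],0,None); e=(w*(np.arange(i-2,i+3)+.5)).sum()/w.sum()+176
    print(k,round(e,2),p.astype(int)[:18])
```

```text
0 184.24 [ 72  67 104 139 141 137 137 134 116  86  77  77  77  78  77  78  79  78]
4 184.25 [ 72  69 106 144 143 140 139 135 118  88  78  78  79  80  80  80  79  80]
7 184.25 [ 72  66 100 136 141 139 141 136 117  88  79  78  78  79  78  79  80  79]
9 187.03 [ 75  69 106 150 169 167 151 144 144 143 136 115  87  81  81  81  82  82]
10 188.36 [ 76  70 106 151 171 182 180 161 146 144 144 143 125  92  80  81  81  82]
11 188.46 [ 76  69 105 151 171 182 187 171 149 143 144 143 128  97  82  82  81  82]
```

```bash
cat > ram.py <<'E'
from h import *
def edge(im):
    p=im[:,252:259]; out=[]
    for c in range(7):
        v=p[176:202,c]; d=-np.diff(v); i=4+int(np.argmax(d[4:]))
        hi=v[i-4:i-1].mean(); lo=v[i+3:i+6].mean(); L=(hi+lo)/2
        j=[k for k in range(i-2,i+3) if v[k]>=L>v[k+1]][0]
        out.append(176+j+(v[j]-L)/(v[j]-v[j+1]))
    return np.array(out)
def avg(): return np.mean([ctrl.get_image('side')[:,:,1].astype(float) for _ in range(6)],0)
if __name__=='__main__':
    r=np.mean([edge(cv2.imread(f'pics/side{k}.png')[:,:,1].astype(float)) for k in(0,1,4,7,8)],0)
    for k in (9,10,11):
        s=edge(cv2.imread(f'pics/side{k}.png')[:,:,1].astype(float))-r
        print(k,s.round(2),'q',(s.mean()/4.483*.019/.02).round(3))
    s=edge(avg())-r; print(s.round(2),'q',s.mean()/4.483*.95); hq()
E
python3 ram.py
```

```text
9 [-2.65  2.69  2.85  2.97  2.91  2.55  2.81] q 0.427Traceback (most recent call last):
  File "ram.py", line 14, in <module>
    s=edge(cv2.imread(f'pics/side{k}.png')[:,:,1].astype(float))-r
      ~~~~^^^^^^^^^^^^^^^^^^^^^^^^^^^^^^^^^^^^^^^^^^^^^^^^^^^^^^
  File "ram.py", line 7, in edge
    j=[k for k in range(i-2,i+3) if v[k]>=L>v[k+1]][0]
      ~~~~~~~~~~~~~~~~~~~~~~~~~~~~~~~~~~~~~~~~~~~~~^^^
IndexError: list index out of range
```

```bash
sed -i 's/p=im\[:,252:259\]/p=im[:,253:258]/; s/range(7)/range(5)/; s/i=4+int(np.argmax(d\[4:\]))/i=6+int(np.argmax(d[6:17]))/' ram.py; python3 ram.py
```

```text
9 [2.69 2.85 2.97 2.91 2.55] q 0.592
10 [3.99 4.05 4.02 4.2  4.24] q 0.869
11 [4.19 4.29 4.26 4.12 4.19] q 0.892
[4.2  4.25 4.26 4.15 4.22] q 0.8935281757150361
grasp [-0.1724 -0.0856  0.1286] q 0.942 r 0.183 F [ 3.6 -6.4  6.7] w 31.5 t 17.35
```

Run:
```python
import cv2,numpy as np
o=[]
for k in(0,11):
    a=cv2.resize(cv2.imread(f'pics/top{k}.png')[155:185,215:265],None,fx=8,fy=8,interpolation=cv2.INTER_CUBIC)
    b=cv2.resize(cv2.imread(f'pics/side{k}.png')[175:225,210:260],None,fx=7,fy=7,interpolation=cv2.INTER_CUBIC)
    a=cv2.copyMakeBorder(a,0,350-240,0,0,cv2.BORDER_CONSTANT); 
    o.append(np.hstack([a,b])[:300])
cv2.imwrite('pics/c.png',np.vstack(o))
```

```text
(no output)
```

View pics/c.png

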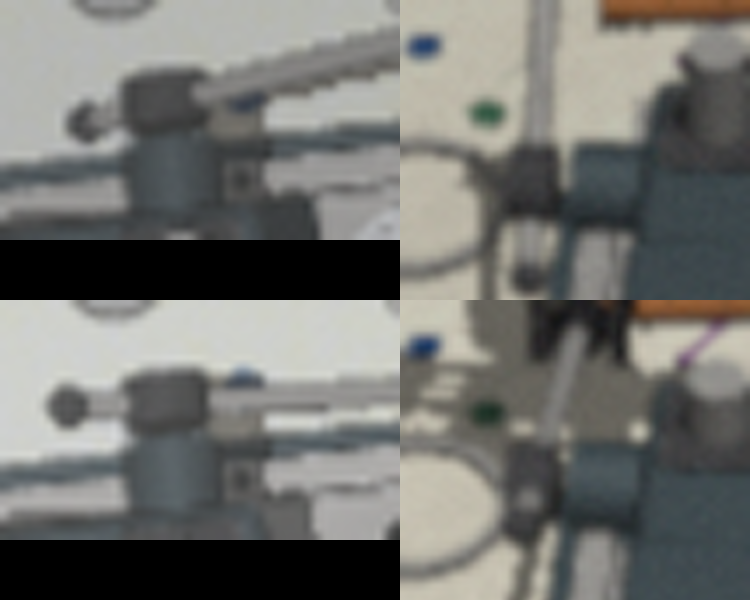

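Run:
```python
from h import *
def pt(s,q): e=.6-q; return P(-s*np.cos(e),-.085,.19+s*np.sin(e))
# L from rest
for L in(.03,.035,.04,.045): print(L,proj('top',pt(-L,0)).round(2),proj('side',pt(-L,0)).round(2),[proj('top',pt(-L,q)).round(2)[0] for q in(.85,.95,1.05)])
# rod centreline rows in top image per column
def cl(im,c,r0,r1):
    v=im[r0:r1,c].astype(float); return v
def pred(q,cols):
    s=np.linspace(.01,.18,200); p=np.array([proj('top',pt(x,q))[0] for x in s]); return np.interp(cols,p[:,0],p[:,1])
cols=np.arange(246,276,3)
for q in(.85,.9,.95,1.0): print(q,pred(q,cols).round(2))
im=np.mean([ctrl.get_image('top') for _ in range(4)],0); cv2.imwrite('pics/top12.png',im[:,:,::-1].astype(np.uint8))
x=cv2.resize(im[155:180,225:295].astype(np.uint8)[:,:,::-1],None,fx=11,fy=11,interpolation=cv2.INTER_CUBIC)
for c in cols: cv2.line(x,(int((c-225+.5)*11),0),(int((c-225+.5)*11),6),(0,0,255),1)
cv2.imwrite('pics/rod.png',x)
for c in cols: print(c,im[160:172,c,1].astype(int))
```

```text
0.03 [[228.5  169.29]] [[228.16 210.2 ]] [array([226.85, 168.01]), array([227.06, 167.81]), array([227.35, 167.6 ])]
0.035 [[227.36 169.59]] [[228.05 211.76]] [array([225.41, 168.09]), array([225.65, 167.86]), array([225.99, 167.62])]
0.04 [[226.23 169.88]] [[227.94 213.33]] [array([223.96, 168.18]), array([224.23, 167.91]), array([224.62, 167.64])]
0.045 [[225.1  170.17]] [[227.84 214.9 ]] [array([222.51, 168.26]), array([222.81, 167.96]), array([223.25, 167.65])]
0.85 [166.87 166.69 166.52 166.34 166.16 165.98 165.8  165.63 165.45 165.27]
0.9 [166.99 166.84 166.7  166.55 166.41 166.26 166.12 165.98 165.83 165.69]
0.95 [167.11 167.   166.89 166.78 166.67 166.56 166.44 166.33 166.22 166.11]
1.0 [167.23 167.16 167.08 167.01 166.93 166.86 166.78 166.7  166.63 166.55]
246 [208 208 207 185 117  89 134 151 127 119 122 111]
249 [208 207 208 207 207 165 146 151 129 183 207 144]
252 [207 207 207 207 207 164 147 149 123 182 207 145]
255 [208 208 208 208 208 162 147 147 114 180 184 131]
258 [207 207 208 207 180 145 150 145 158 194 144  98]
261 [207 207 207 207 183 151 150 141 179 204 148 100]
264 [208 208 206 207 166 142 150 138 185 184 131 101]
267 [191 207 207 207 171 148 151 133 184 145  98 100]
270 [161 175 199 207 165 146 149 126 182 148 100  99]
273 [185 141 184 207 165 148 150 122 147 125 100  89]
```

View pics/rod.png

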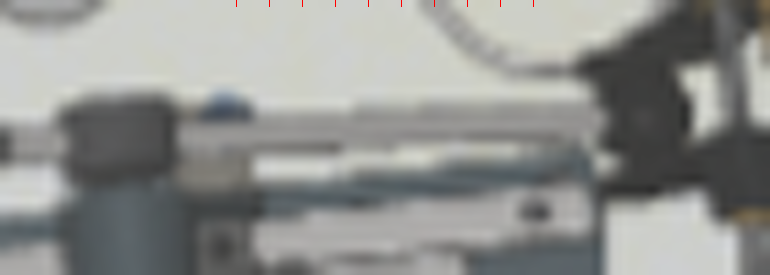

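The ram drop, the rod slope and the force all suggest about 0.89–0.90 rad (roughly 4 mm), while the gripper position says 0.94. That points to a little slip or give at the knob. I'll grip harder, go a bit further and measure again.

```bash
python3 -m handwheel '[[0,0,0,0,0,0,1],[-1,0,3,0,0,0,1],[-2,0,7,0,0,0,1],[-2,0,7,0,0,0,1],[-2,0,7,0,0,0,1]]' 60 >/dev/null; python3 ram.py
python3 - <<'E'
from h import *
im=np.mean([ctrl.get_image('top') for _ in range(4)],0)
def up(im):
    o=[]
    for c in range(248,275):
        v=im[155:172,c,1].astype(float); i=max(k for k in range(4,12) if v[k]>195)
        j=i+1; o.append((c,155+j-.5+np.clip((v[j]-148)/(207-148),0,1)))
    return np.array(o)
o=up(im); print('now',np.polyfit(o[:,0]-261,o[:,1],1))
o=up(cv2.imread('pics/top12.png')); print('prev',np.polyfit(o[:,0]-261,o[:,1],1))
E
```

```text
9 [2.69 2.85 2.97 2.91 2.55] q 0.592
10 [3.99 4.05 4.02 4.2  4.24] q 0.869
11 [4.19 4.29 4.26 4.12 4.19] q 0.892
[4.36 4.46 4.71 4.47 4.35] q 0.9469977967868568
grasp [-0.1699 -0.0856  0.1221] q 0.98 r 0.183 F [ 3.5 -7.6  8.5] w 31.8 t 18.475
now [-4.20133068e-02  1.64399247e+02]
prev [-4.45355022e-02  1.64186755e+02]
```

Ram drop now gives about 0.947 rad, and the force is about 9 N tangential after the bias I estimated before the lid. Both mean about 5 mm. I'll settle and do the last checks.

```bash
python3 -m handwheel '[[0,0,0,0,0,0,1],[0,0,0,0,0,0,1],[0,0,0,0,0,0,1],[0,0,0,0,0,0,1],[0,0,0,0,0,0,1],[0,0,0,0,0,0,1]]' 60 >/dev/null; python3 ram.py | tail -2
python3 - <<'E'
from h import *
ims=[]
for n in("top","side"):
    im=ctrl.get_image(n)[:,:,::-1]; cv2.imwrite(f'pics/{n}13.png',im); ims.append(im)
cv2.imwrite('pics/fin.png',np.hstack([cv2.resize(ims[0][90:290,90:430],(420,247)),cv2.resize(ims[1][90:300,130:350],(370,353))[:247]]) )
E
```

```text
[4.38 4.47 4.72 4.49 4.38] q 0.950991700940387
grasp [-0.1698 -0.0856  0.1221] q 0.98 r 0.1829 F [ 4.5 -8.7  7.8] w 31.5 t 19.725
```

View pics/top13.png

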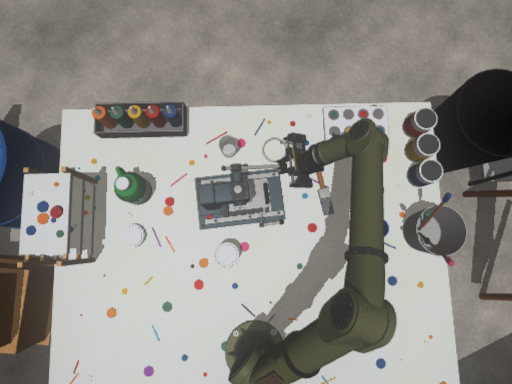

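View pics/side13.png

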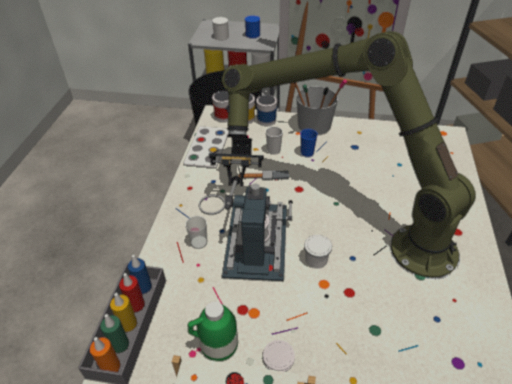

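The hold is steady, the slide is in and the lever is flat. The cups at (274,140), (309,143) and (197,232), the ring, the brush and the spare tub are where they were. Handing in.

```bash
python3 -c "from bench import ctrl; print(ctrl.close_job())"
```

```text
the job is handed in; nothing more can be done
None
```

The tub's lid is held down in the press at roughly 5 mm of gasket squeeze, and I handed the job in at about 20 s with the gripper still holding the knob.

1. **Slide:** pushed in until it stopped, with 18 N and no further motion. It stayed in after I let go.
2. **Cam lever:** folded down to its stop with about 11 N. The ball triangulated to about 48 mm above the table, so it is flat and the slide is locked.
3. **Handle:** pulled down with the knob gripped at 60 N, then held still.

**Squeeze estimate:** the last checks did not agree exactly.

| Check | Handle angle | Squeeze |
|---|---|---|
| Ram drop in the side camera, steady over 1.25 s | 0.951 rad | 5.0 mm |
| Knob force, about 9 N after an estimated bias correction | about 0.95 rad | about 5 mm |
| Gripper position | 0.98 rad | 5.6 mm |
| Slope of the handle rod in the top view (least reliable) | about 0.93 rad | about 4.5 mm |

The gripper figure is probably high because the knob slipped or gave a little in the grip. All four are well under the 8 mm limit.

In the last pictures the cups, ring, brush, spare tub, lid stack and jug were where they started.

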